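# Load the tube rotator and pin its tailstocks

### The job

Load every glass tube on the bench into the tube rotator, one to a lane in any lane: lay it on the rollers, slide that lane's tailstock fully home so that the tube is held between the two cups, and lock the tailstock with a lock pin from the pin block, pushed down through its foot into the rail until the collar sits on the foot; leave the tailstock of an empty lane back. When all tubes are locked in, engage the drive: screw the knurled clutch nut on the drive head down clockwise until it stops tight. Do not push aside or knock over the amber and the small clear bottle.

Things in the scene. Friction and masses are not known exactly. Their poses are not given: they have to be found in the camera images.
- rotator: Tube rotator, white machine, 304 x 224 x 108 mm, fixed; origin on the worktop under the centre of its middle lane. x runs along the lanes to the drive head (white box across the far end). Three lanes 76 mm apart, each with a black bearing cup on the head, two pairs of idler rollers (40 mm clear between the pairs, for fingers) and a tailstock with an equal cup, sliding on a rail. Deck 24 mm up.
- lane1 (a point): Centre of lane 1, on its axis 75 mm above the worktop, where a loaded tube has its middle; axes as the rotator's. The drive cup's mouth is 69 mm along +x; its hole is 13 mm wide and deep. A tube on the rollers has its axis at this height, in line with both cups; lay it down with its middle 13 to 20 mm to the -x side, so that journals and caps clear the cups and the rollers.
- lane1_hole (a point): Mouth of the 11 mm index hole in lane 1's rail (18 mm deep, vertical), on top of the rail, 42 mm above the worktop and 123 mm to the -x side of the lane's centre. The tailstock's foot, a plate with its upper face 53 mm above the worktop and a 10.5 mm hole, brings its hole straight above this one when the tailstock is fully home.
- tailstock1 (a joint): Slide of lane 1's tailstock in m along the lane's +x: 0 fully back, 0.046 fully home at its stop. Moves against about 2 N of friction and stays where it is left; on its way home its cup takes the tube's journal, then its face pushes the cap and the tube into the drive cup (2 mm of end play is left).
- tailstock1_grip (a point): Point on the upright black grip fin on top of lane 1's tailstock, on the lane's centre line, 112 mm above the worktop; moves with the tailstock (home: 88 mm to the -x side of the lane's centre). The fin is 22 mm along the lane, 12 mm across and stands from 94 mm (the tailstock's top face, 38 mm wide) to 125 mm.
- lane2 (a point): Centre of lane 2, on its axis 75 mm above the worktop, where a loaded tube has its middle; axes as the rotator's. Otherwise as lane1.
- lane2_hole (a point): Mouth of the 11 mm index hole in lane 2's rail (18 mm deep, vertical), on top of the rail, 42 mm above the worktop and 123 mm to the -x side of the lane's centre. Otherwise as lane1_hole.
- tailstock2 (a joint): Slide of lane 2's tailstock in m along the lane's +x: 0 fully back, 0.046 fully home at its stop. 
- tailstock2_grip (a point): Point on the upright black grip fin on top of lane 2's tailstock, on the lane's centre line, 112 mm above the worktop; moves with the tailstock (home: 88 mm to the -x side of the lane's centre). Otherwise as tailstock1_grip.
- lane3 (a point): Centre of lane 3, on its axis 75 mm above the worktop, where a loaded tube has its middle; axes as the rotator's. Otherwise as lane1.
- lane3_hole (a point): Mouth of the 11 mm index hole in lane 3's rail (18 mm deep, vertical), on top of the rail, 42 mm above the worktop and 123 mm to the -x side of the lane's centre. Otherwise as lane1_hole.
- tailstock3 (a joint): Slide of lane 3's tailstock in m along the lane's +x: 0 fully back, 0.046 fully home at its stop. 
- tailstock3_grip (a point): Point on the upright black grip fin on top of lane 3's tailstock, on the lane's centre line, 112 mm above the worktop; moves with the tailstock (home: 88 mm to the -x side of the lane's centre). Otherwise as tailstock1_grip.
- tube1_mid (a point): Middle of a glass roller tube, both ends alike, 160 mm long along its x axis: glass body 30 mm thick and 104 mm long, then at each end a white square cap (36 x 36 mm, 16 mm long) and a steel journal (10 mm thick, 12 mm long). 0.12 kg. It lies on its cap flats, axis 18 mm above the worktop, and does not roll. May be absent.
- tube2_mid (a point): Middle of another such tube, same as tube1. May be absent.
- tube3_mid (a point): Middle of another such tube, same as tube1. May be absent.
- pin1_grip (a point): Middle of the grip of a steel lock pin, z axis up: dark round grip, 14 mm thick, from 20 mm below to 20 mm above this point; under it a collar 20 mm wide and 4 mm thick (underside 24 mm below this point), then an 8 mm shank with tapered nose, its tip 50 mm below this point. It stands to its collar in a hole of the pin block.
- pin2_grip (a point): Middle of the grip of a lock pin, same as pin1.
- pin3_grip (a point): Middle of the grip of a lock pin, same as pin1.
- pin_block: The aluminium pin block, fixed. Origin at the centre of its underside; its x axis is the line of its three holes (at -50, 0 and 50 mm); 150 x 36 x 36 mm.
- clutch_nut (a joint): Turn of the knurled steel clutch nut on top of the drive head, in rad; grows as the nut is turned clockwise seen from above, which screws it down by 0.8 mm a rad; 4.5 is the stop, tight on its seat. Starts slack, below 1.0. Needs about 0.05 N m.
- clutch_nut_grip (a point): Point on the axis of the clutch nut, at half its height, 131 mm above the worktop when slack, 128 mm when tight; turns with the nut (z axis up). The nut is round, 34 mm across and 24 mm high; the drive head's top, 34 mm deep, lies 108 mm above the worktop.
- amber_bottle: Amber glass bottle, 45 mm across and 98 mm tall, a bystander; origin at the centre of its underside.
- small_bottle: Small clear bottle, 32 mm across and 62 mm tall, a bystander; origin as the amber bottle's.

How it is judged:
By the outcome, as a careful person would: the job done as asked, in the order asked, and still so for the second after the job is handed in, with the robot touching nothing.
Of tube1, tube2, tube3 only 2 to 3 are there at a start; the rules pass over those that are not, and their reading is None.
At some moment in a run one of tube1, tube2, tube3 may be knocked a few centimetres aside while the robot is not near it.
It also fails if it takes over 210 s, if anything falls off the work surface, if the arm or the gripper's body presses on something with over 40 N, if the wrist force passes 120 N, or if a joint passes its speed limit or range.

### The arm

A 7-joint arm with a two-finger parallel gripper is mounted at the origin on a cart in front of the work surface, level with it; the furniture and walls round the work are solid. World frame = base frame: x ahead of the robot, y to its left, z up, the work surface at z = 0. Lengths are in m, angles in rad, forces in N, time in s.
With the tool pointing down it reaches from about 0.425 to 0.95 m from the base axis. Payload 4.7 kg.
Tool frame: the origin (TCP) lies on the centre line of the jaws, within the pads' length; the fingertips stand robot.nose_length ahead of it and the grasp point (between the pads) lies 8 mm behind it (robot.nose_length is the distance from the TCP to the fingertips, in m); z points along the fingers, x is the direction in which the jaws open and shut, and the axes are right-handed (so a half turn about z gives the same grasp; the last joint's range is limited). The gripper opens to 85 mm and grips with 20 to 120 N. Pads are 22 mm wide; open, the fingers measure 114 mm over their backs; the gripper's body (76 mm by 85 mm) begins 54 mm behind the grasp point. The pads swing forward as they close: fully open they stand 13 mm farther back than shut.
Start: joints at [-1.265, 0.469, -0.049, 1.532, 0.024, 1.141, -0.082], TCP at [0.222, 0.638, 0.242] pointing down, gripper open.
Joint ranges: [-2.59, 2.59], [-0.33, 1.99], [-1.39, 1.29], [0.1, 2.45], [-1.04, 4.18], [0.21, 1.99], [-2.66, 2.66]. Speed limits (rad/s): [2.57, 2.57, 3.14, 3.14, 3.14, 3.14, 3.14].

### API

Orientations are given as [roll, pitch, yaw] about the fixed x, y, z axes, in that order (R = Rz(yaw) Ry(pitch) Rx(roll)).
In Python, from plant import robot gives the robot as it stands. Calls block until the motion is done:
- robot.goto(position, orientation): joint-space move of the TCP to a pose.
- robot.move_straight(position, vel=0.15, attitude=None, contact_N=None): straight line of the TCP; attitude=None keeps the orientation; vel is the mean speed in m/s. With contact_N (N) it stops when the force on the tool has changed by that much, and returns True; else False.
- robot.move_joints(angles): joint-space move.
- robot.grip(opening, strength=None): opening from 0.0 (shut) to 1.0 (fully open); strength is the grip in N (None keeps the last); returns when the fingers have stopped.
- robot.sleep(seconds).
- robot.inverse_kinematics(position, orientation): joint angles nearest the present ones, or None.
- robot.sense(): the state.
- robot.grab_frame(name): name is "scene" or "top" or "wrist"; returns a dict with "image" (400x640x3 uint8, red, green, blue), "range_z" (400x640 float32, m along the optical axis (not along the pixel's ray), 0 where there is no reading), "fx", "fy", "cx", "cy" (pixels), "dist_coeffs" ([k1, k2, p1, p2, k3] as OpenCV has them; the pictures are not rectified), "R" (3x3) and "t" (3): a world point X has camera coordinates R X + t. Camera axes: x right, y down, z forward; pixel columns grow to the right and rows downward; lengths in m; the calibration is good to about 2 mm. A picture is of the moment at which its call begins.
A pose or a line that the arm cannot do raises robot.IKError and nothing moves.
- robot.close_job(): hands the job in, once; it reports no verdict.
The state is a dict: "t": time; "joint_pos": joint angles; "joint_velocities": joint speeds; "effort": joint torques, N m; "tcp_pos": TCP position; "tcp_rot": TCP orientation; "wrist_force": force on the tool from outside, world axes, zero at the start; "torque": the same for the moment, N m; "opening": opening from 0.0 (shut) to 1.0 (fully open).
Only numpy, scipy, OpenCV 4.12 (cv2) and the standard library are available. Lean on these libraries where they do the work, as an engineer would, in place of code of your own. Each camera call takes 0.05 s, during which the arm holds its last target. There are 200 camera calls.

## Working session

There is one attempt and no reset: what is moved stays moved. The work goes in short steps, each a Python script; the robot and the scene stay as the last script left them, time stands still between calls to the robot, and variables do not carry over. Pictures are saved under pics/ and viewed, about 12 in all and at most 16, crops included, and the job is handed in when it is done.

```bash
ls; mkdir -p pics; python3 - <<'E'
from plant import robot
import cv2,numpy as np,pickle
print(robot.sense(), robot.nose_length)
for n in ["scene","top"]:
    f=robot.grab_frame(n); pickle.dump(f,open(f"{n}.pkl","wb"))
    cv2.imwrite(f"pics/{n}0.png",f["image"][:,:,::-1])
    print(n,f["fx"],f["fy"],f["cx"],f["cy"],f["dist_coeffs"],f["R"],f["t"])
E
```

```text
pics
{'t': 0.0, 'joint_pos': array([-1.26491103,  0.46945568, -0.048609  ,  1.53369822,  0.02409236,
        1.14101776, -0.08231953]), 'joint_velocities': array([ 5.65678791e-04,  2.15194017e-05,  2.79641992e-04, -3.67946752e-04,
       -1.29493000e-03, -6.41516138e-04,  2.43387029e-04]), 'effort': array([-1.21239231e-03, -5.10320306e+01, -4.74809075e-02, -2.37714708e+01,
        1.06543419e-02,  7.71366816e-03, -7.43808556e-06]), 'tcp_pos': array([0.22157433, 0.63699148, 0.24125004]), 'tcp_rot': array([3.14153152e+00, 1.99268911e-03, 1.23603251e+00]), 'wrist_force': array([ 0.19117669,  0.1488465 , -0.50335307]), 'torque': array([-0.01203171, -0.0468593 ,  0.00580969]), 'opening': 0.9987603192087788} 0.011
scene 392.6386118785743 392.6386118785743 317.99615247534666 198.8282100854994 [0.0147029 0.        0.        0.        0.       ] [[ 0.48528996 -0.87423884  0.01414615]
 [-0.43460793 -0.25522645 -0.86369868]
 [ 0.7586894   0.41299627 -0.50380996]] [-0.33312577  0.28075003  1.10485061]
top 438.0442365171252 438.0442365171252 322.0749137156878 200.91068868253794 [-0.08452241  0.          0.          0.          0.        ] [[ 0.0644515  -0.99790261  0.0060313 ]
 [-0.97598945 -0.06429403 -0.20811262]
 [ 0.20806391  0.00752669 -0.97808627]] [-0.13516901  0.51288884  1.42907937]
```

View pics/top0.png

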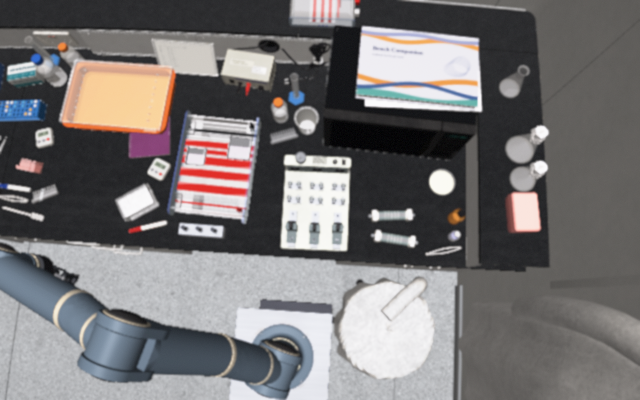

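View pics/scene0.png

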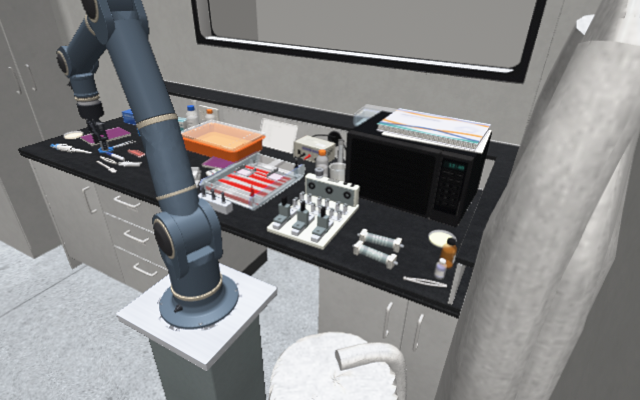

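The top view shows the rotator at about (316,200) with its head at the far end. Two tubes lie at (392,215) and (394,239), the pin block is at (201,230), and the bottles are at (456,215) and (454,236). Next, an enlarged crop.

```bash
cat > h.py <<'E'
import cv2,numpy as np,pickle
def ray(f,u,v):
    K=np.array([[f["fx"],0,f["cx"]],[0,f["fy"],f["cy"]],[0,0,1]])
    p=cv2.undistortPoints(np.array([[[u,v]]],float),K,np.array(f["dist_coeffs"]))[0,0]
    R=np.array(f["R"]);c=-R.T@np.array(f["t"])
    return c,R.T@np.array([p[0],p[1],1.])
def at_z(f,u,v,z):
    c,d=ray(f,u,v); return c+d*(z-c[2])/d[2]
def pix(f,X):
    K=np.array([[f["fx"],0,f["cx"]],[0,f["fy"],f["cy"]],[0,0,1]])
    r=cv2.Rodrigues(np.array(f["R"]))[0]
    return cv2.projectPoints(np.array(X,float).reshape(-1,3),r,np.array(f["t"],float),K,np.array(f["dist_coeffs"]))[0][:,0]
def crop(f,name,x0,y0,x1,y1,s):
    im=cv2.resize(f["image"][y0:y1,x0:x1,::-1],None,fx=s,fy=s,interpolation=cv2.INTER_CUBIC)
    cv2.imwrite(name,im)
E
python3 - <<'E'
from h import *
f=pickle.load(open("top.pkl","rb"))
crop(f,"pics/topc.png",270,145,470,260,4)
crop(f,"pics/topb.png",170,90,340,260,3)
E
```

```text
(no output)
```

View pics/topc.png

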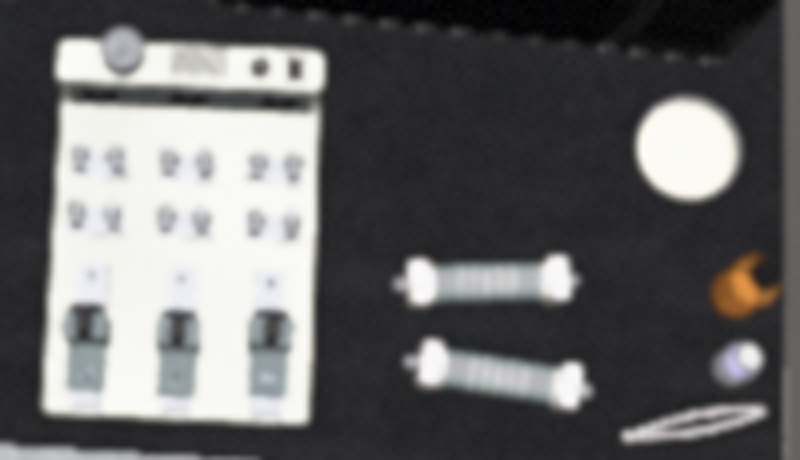

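View pics/topb.png

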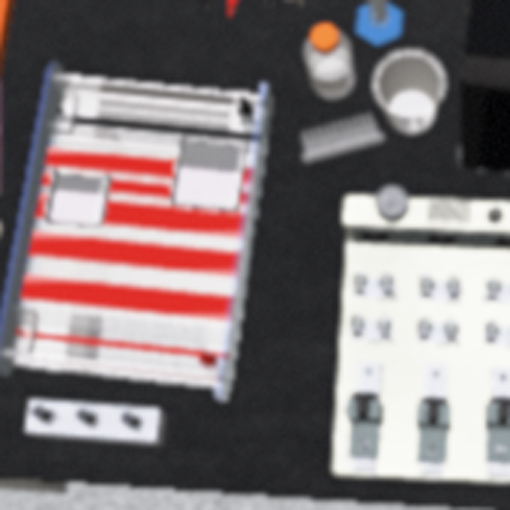

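```bash
python3 - <<'E'
from h import *
f=pickle.load(open("top.pkl","rb"))
C=lambda u,v,z:at_z(f,270+u/4,145+v/4,z).round(4)
B=lambda u,v,z:at_z(f,170+u/3,90+v/3,z).round(4)
print("cam",-np.array(f["R"]).T@f["t"])
for n,a in dict(h1=(91,275,.042),h2=(181,279,.042),h3=(270,283,.042),fin1=(88,325,.11),nut=(124,48,.143),
 hl=(58,40,.108),hr=(325,48,.108),dfl=(42,415,.024),dfr=(310,425,.024),
 A1=(422,281,.025),A2=(558,278,.025),B1=(432,363,.025),B2=(571,385,.025),amber=(742,290,.06),small=(738,362,.04)).items(): print(n,C(*a))
for n,a in dict(p1=(43,414,.07),p2=(88,418,.07),p3=(132,421,.07),b1=(26,400,.036),b2=(162,408,.036),b3=(24,435,.036),b4=(158,442,.036)).items(): print(n,B(*a))
E
```

```text
cam [ 0.2119461  -0.11266605  1.5053168 ]
h1 [ 0.4722 -0.005   0.042 ]
h2 [ 0.4738 -0.0814  0.042 ]
h3 [ 0.4753 -0.1569  0.042 ]
fin1 [ 0.4192 -0.0107  0.11  ]
nut [ 0.6429 -0.0244  0.143 ]
hl [0.6574 0.0334 0.108 ]
hr [ 0.6651 -0.1894  0.108 ]
dfl [0.3527 0.0284 0.024 ]
dfr [ 0.3591 -0.1983  0.024 ]
A1 [ 0.4886 -0.2878  0.025 ]
A2 [ 0.4989 -0.4052  0.025 ]
B1 [ 0.4183 -0.2992  0.025 ]
B2 [ 0.4069 -0.4187  0.025 ]
amber [ 0.4918 -0.5552  0.06  ]
small [ 0.4333 -0.5581  0.04  ]
p1 [0.3951 0.35   0.07  ]
p2 [0.3941 0.299  0.07  ]
p3 [0.3942 0.2496 0.07  ]
b1 [0.4141 0.3827 0.036 ]
b2 [0.4156 0.2256 0.036 ]
b3 [0.3741 0.3798 0.036 ]
b4 [0.3767 0.226  0.036 ]
```

```bash
cat >> h.py <<'E'
from plant import robot
PI=np.pi
def down(yaw): return [PI,0,yaw]
def look(name,view="wrist"):
    f=robot.grab_frame(view); pickle.dump(f,open(name+".pkl","wb"))
    cv2.imwrite(f"pics/{name}.png",f["image"][:,:,::-1]); return f
def st(): 
    s=robot.sense(); print("t",round(s["t"],1),"tcp",s["tcp_pos"].round(4),"rot",s["tcp_rot"].round(3),"F",s["wrist_force"].round(1),"op",round(s["opening"],3),"j7",s["joint_pos"][6].round(2))
E
python3 - <<'E'
from h import *
f=pickle.load(open("top.pkl","rb")); print("microwave corner",at_z(f,325,147,0),at_z(f,445,157,0))
robot.goto([.44,.28,.25],down(0)); st(); f=look("w1")
print("cam",-np.array(f["R"]).T@f["t"],np.array(f["R"]).round(2))
robot.goto([.455,-.33,.27],down(0)); st(); f=look("w2")
E
```

```text
microwave corner [ 0.73157741 -0.09879285  0.        ] [ 0.72383955 -0.53519922  0.        ]
t 1.6 tcp [0.4394 0.2819 0.2499] rot [-3.141e+00  0.000e+00  3.000e-03] F [-0.4  0.4 -0.2] op 0.999 j7 -0.56
cam [0.43930686 0.35022658 0.38109109] [[ 1.    0.   -0.  ]
 [ 0.   -0.96  0.27]
 [ 0.   -0.27 -0.96]]
t 3.9 tcp [ 0.4558 -0.3289  0.2698] rot [-3.141e+00  0.000e+00  2.000e-03] F [-0.1  0.4  0.8] op 0.999 j7 0.9
```

View pics/w1.png

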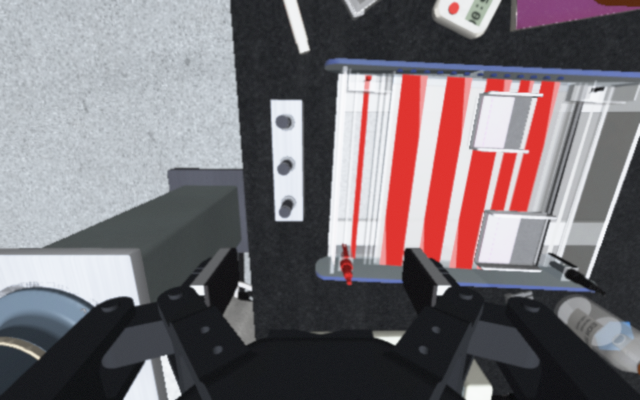

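View pics/w2.png

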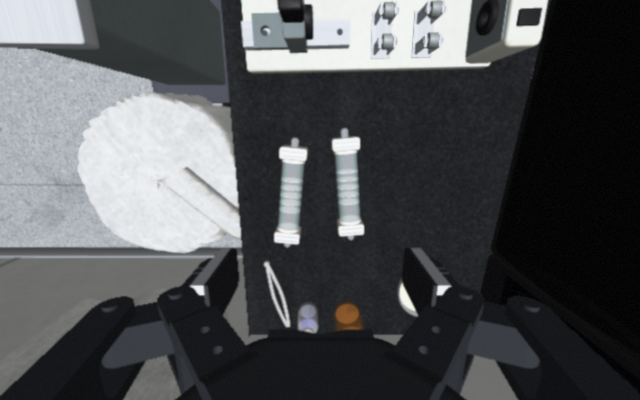

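The pins stand at about (284,122), (285,166) and (287,208) in w1. In w2, tube B's caps are at (293,154) and (287,237), tube A's at (345,145) and (351,230). The lane 3 foot hole shows at (265,31).

```bash
python3 - <<'E'
from h import *
f=pickle.load(open("w1.pkl","rb"))
for p in [(284,122),(285,166),(287,208)]: print("pin",at_z(f,*p,.06).round(4))
for p in [(271,100),(302,100),(302,221),(274,221)]: print("blk",at_z(f,*p,.036).round(4))
f=pickle.load(open("w2.pkl","rb"))
for a,b in [((293,154),(287,237)),((345,145),(351,230))]:
    P,Q=at_z(f,*a,.033),at_z(f,*b,.033); print("tube",((P+Q)/2).round(4),np.linalg.norm(P-Q),"yaw",np.arctan2(*(P-Q)[1::-1]))
print("foothole",at_z(f,265,31,.053),"dot",at_z(f,340,31,.042),"fin",at_z(f,292,10,.12))
g=robot.inverse_kinematics
for n,p,y in [("A",[.49,-.35,.02],0),("lane3",[.55,-.156,.075],PI/2),("lane3-",[.55,-.156,.075],-PI/2),("fin3",[.42,-.16,.11],PI/2),("fin3-",[.42,-.16,.11],-PI/2),("fin2-",[.42,-.083,.11],-PI/2),("fin1-",[.42,-.01,.11],-PI/2),("pin",[.395,.3,.06],PI/2),("pin-",[.395,.3,.06],-PI/2)]:
    q=g(p,down(y)); print(n,None if q is None else np.round(q,2))
crop(f,"pics/w2c.png",225,0,345,80,6)
E
```

```text
pin [0.3989 0.3533 0.06  ]
pin [0.3985 0.3042 0.06  ]
pin [0.3993 0.2532 0.06  ]
blk [0.3815 0.3782 0.036 ]
blk [0.4179 0.3784 0.036 ]
blk [0.4156 0.228  0.036 ]
blk [0.3785 0.2279 0.036 ]
tube [ 0.4142 -0.3562  0.033 ] 0.1183652910497718 yaw 1.4727508646335354
tube [ 0.494  -0.3449  0.033 ] 0.11922886441205081 yaw 1.6684701290651751
foothole [ 0.39433858 -0.16038828  0.053     ] dot [ 0.47830308 -0.1570571   0.042     ] fin [ 0.43081147 -0.16337742  0.12      ]
A [ 0.05  0.74  0.71  1.91 -0.7   0.76  1.16]
lane3 [-0.13  0.53  0.44  1.95 -0.33  0.73  2.08]
lane3- [-0.55  0.81  1.13  1.97 -0.91  0.98 -0.54]
fin3 [-0.2   0.32  0.56  2.21 -0.26  0.68  2.12]
fin3- [-0.64  0.56  1.2   2.22 -0.72  0.84 -0.53]
fin2- [-0.83  0.51  1.21  2.27 -0.68  0.8  -0.73]
fin1- [-1.02  0.5   1.22  2.29 -0.68  0.8  -0.9 ]
pin [-1.36  0.56  0.82  2.15 -0.65  0.7   1.48]
pin- [-1.5   0.68  1.05  2.15 -0.85  0.81 -1.47]
```

View pics/w2c.png

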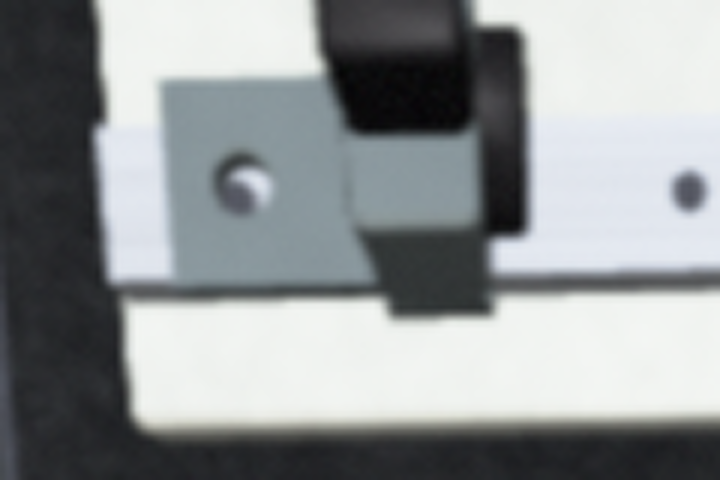

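```bash
python3 - <<'E'
from h import *
robot.goto([.50,-.17,.30],down(0)); st(); f=look("w3")
print(-np.array(f["R"]).T@f["t"])
E
```

```text
t 4.7 tcp [ 0.4998 -0.1705  0.3001] rot [ 3.141 -0.     0.   ] F [0.8 0.2 0.7] op 1.001 j7 0.53
[ 0.49984397 -0.10194137  0.43113162]
```

View pics/w3.png

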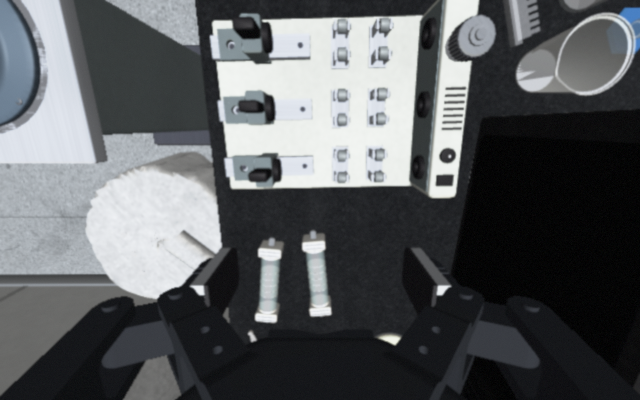

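The foot holes are at (231,44), (235,108) and (238,170). The rail dots are at (301,44), (304,107) and (307,165), and the nut top is at about (477,34).

```bash
python3 - <<'E'
from h import *
from scipy.optimize import least_squares
f=pickle.load(open("w3.pkl","rb"))
H=[(231,44),(235,108),(238,170)];D=[(301,44),(304,107),(307,165)]
for h,d in zip(H,D): print(at_z(f,*h,.053).round(4),at_z(f,*d,.042).round(4))
for p in [(343,154),(376,153),(341,176),(375,177)]: print("roll",at_z(f,*p,.06).round(4))
print("nut",at_z(f,477,34,.143).round(4),"deck",at_z(f,213,22,.024),at_z(f,231,188,.024),"head right front top",at_z(f,431,193,.108),at_z(f,457,197,.108))
X=[(-.169,y,.053) for y in(.076,0,-.076)]
def P(q):
    c,s=np.cos(q[2]),np.sin(q[2]); return [(q[0]+c*x-s*y,q[1]+s*x+c*y,z) for x,y,z in X]
X+=[(q,y,.042) for q in [-.083]*3 for y in ()]
r=least_squares(lambda q:(pix(f,P(q))-np.array(H)).ravel(),[.56,-.08,.02]); print("fit holes",r.x,r.fun.round(1))
c,s=np.cos(r.x[2]),np.sin(r.x[2])
E
```

```text
[ 0.3911 -0.0075  0.053 ] [ 0.4758 -0.0046  0.042 ]
[ 0.3896 -0.0812  0.053 ] [ 0.4783 -0.0793  0.042 ]
[ 0.3868 -0.1619  0.053 ] [ 0.4813 -0.1566  0.042 ]
roll [ 0.5302 -0.1395  0.06  ]
roll [ 0.574  -0.1382  0.06  ]
roll [ 0.5281 -0.169   0.06  ]
roll [ 0.5744 -0.1704  0.06  ]
nut [ 0.6442 -0.0221  0.143 ] deck [0.36196829 0.02488251 0.024     ] [ 0.36533603 -0.1937874   0.024     ] head right front top [ 0.63309515 -0.18112292  0.108     ] [ 0.66492137 -0.18611302  0.108     ]
fit holes [ 0.5581232  -0.08787644 -0.02667399] [ 0.1 -0.1 -0.2  1.7  0.1 -1.9]
```

```bash
cat >> h.py <<'E'
def cloud(f):
    r=f["range_z"]; v,u=np.mgrid[0:400,0:640]
    K=np.array([[f["fx"],0,f["cx"]],[0,f["fy"],f["cy"]],[0,0,1]])
    p=cv2.undistortPoints(np.stack([u,v],-1).reshape(-1,1,2).astype(float),K,np.array(f["dist_coeffs"]))[:,0]
    d=r.reshape(-1); ok=d>0
    C=np.c_[p*d[:,None],d][ok]
    return (C-np.array(f["t"]))@np.array(f["R"]), np.c_[u.reshape(-1),v.reshape(-1)][ok]
E
python3 - <<'E'
from h import *
f=pickle.load(open("w3.pkl","rb")); P,uv=cloud(f)
def sel(z0,z1,x0,x1,y0,y1): return P[(P[:,2]>z0)&(P[:,2]<z1)&(P[:,0]>x0)&(P[:,0]<x1)&(P[:,1]>y0)&(P[:,1]<y1)]
T=sel(.1,.114,.6,.7,-.22,.06)
print("headtop n",len(T),"z",np.median(T[:,2]))
for y in np.arange(-.18,.03,.03):
    S=T[abs(T[:,1]-y)<.012]
    if len(S): print("  y",y.round(3),"x",np.percentile(S[:,0],[2,98]).round(4))
print("headtop y",np.percentile(T[:,1],[1,99]))
for y in (-.155,-.079,-.003):
    S=sel(.07,.09,.58,.66,y-.012,y+.012); print("cup x",np.percentile(S[:,0],[2,10,50,90]).round(4),len(S))
    S=sel(.119,.13,.38,.47,y-.03,y+.03); print("fin top",len(S),S.mean(0).round(4),np.ptp(S,0).round(4))
    S=sel(.046,.057,.35,.42,y-.03,y+.03); print("foot",len(S),np.percentile(S,[2,98],axis=0).round(4))
S=sel(.013,.03,.33,.45,-.15,-.1);print("deck front",np.percentile(S[:,0],[1,3]))
S=sel(.138,.15,.6,.69,-.06,.02);print("nut",S.mean(0),np.ptp(S,0))
E
```

```text
headtop n 5435 z 0.10723623894063428
  y -0.18 x [0.6305 0.662 ]
  y -0.15 x [0.63   0.6617]
  y -0.12 x [0.6288 0.6614]
  y -0.09 x [0.6285 0.6604]
  y -0.06 x [0.6276 0.6597]
  y -0.03 x [0.6266 0.6587]
  y 0.0 x [0.6258 0.6574]
headtop y [-0.18414152  0.01718473]
cup x [0.6224 0.6227 0.6244 0.629 ] 165
fin top 207 [ 0.43   -0.1585  0.1238] [0.0222 0.0119 0.0066]
foot 431 [[ 0.3809 -0.1758  0.0504]
 [ 0.4085 -0.1428  0.0542]]
cup x [0.6207 0.621  0.6229 0.6273] 208
fin top 254 [ 0.4248 -0.0826  0.1237] [0.0224 0.0121 0.007 ]
foot 491 [[ 0.3746 -0.0999  0.0503]
 [ 0.4029 -0.0667  0.054 ]]
cup x [0.6187 0.6191 0.6207 0.6251] 245
fin top 324 [ 0.4248 -0.0078  0.1238] [0.0219 0.0117 0.008 ]
foot 702 [[ 0.3757 -0.0242  0.0481]
 [ 0.4094  0.0083  0.0543]]
deck front [0.36372567 0.36560281]
nut [ 0.64279019 -0.0238847   0.14338795] [0.03569542 0.0362623  0.01196567]
```

```bash
cat >> h.py <<'E'
def tubes(f):
    """caps: white flats at z~.036; pair those 120 mm apart -> [(mid xy, direction angle of the +y end)]"""
    P,uv=cloud(f); img=f["image"]
    ok=(P[:,2]>.031)&(P[:,2]<.042)&(P[:,1]<-.2)&(P[:,1]>-.55)&(P[:,0]>.33)&(P[:,0]<.62)&(img[uv[:,1],uv[:,0]].min(1)>170)
    m=np.zeros((400,640),np.uint8); m[uv[ok,1],uv[ok,0]]=1
    n,lab=cv2.connectedComponents(m); L=lab[uv[:,1],uv[:,0]]
    c=[(P[ok&(L==i)][:,:2].max(0)+P[ok&(L==i)][:,:2].min(0))/2 for i in range(1,n) if (ok&(L==i)).sum()>25]
    out=[]
    for i in range(len(c)):
        for j in range(i):
            d=c[i]-c[j]
            if abs(np.linalg.norm(d)-.120)<.012 : out.append(((c[i]+c[j])/2,np.arctan2(d[1],d[0])%PI,np.linalg.norm(d)))
    return out
E
python3 - <<'E'
from h import *
for n in ("w2","w3"): print(n,*tubes(pickle.load(open(n+".pkl","rb"))),sep="\n")
robot.goto([.495,-.36,.20],down(.0977)); st(); f=look("w4"); print(*tubes(f),sep="\n")
E
```

```text
w2
w3
(array([ 0.44818004, -0.32861692]), np.float64(0.7957614368328709), np.float64(0.11526785788010373))
t 5.6 tcp [ 0.4951 -0.3601  0.2002] rot [-3.141 -0.     0.097] F [-0.3  0.1  0.2] op 0.996 j7 1.11
```

```bash
python3 - <<'E'
from h import *
for n in ("w2","w3"):
    f=pickle.load(open(n+".pkl","rb")); P,uv=cloud(f); img=f["image"]
    ok=(P[:,2]>.008)&(P[:,2]<.06)&(P[:,1]<-.22)&(P[:,1]>-.47)&(P[:,0]>.33)&(P[:,0]<.62)
    m=np.zeros((400,640),np.uint8); m[uv[ok,1],uv[ok,0]]=1
    c,lab=cv2.connectedComponents(m); L=lab[uv[:,1],uv[:,0]]
    for i in range(1,c):
        k=ok&(L==i)
        if k.sum()>25:
            Q=P[k]; r=cv2.minAreaRect(Q[:,:2].astype(np.float32)*1000)
            print(n,k.sum(),Q.mean(0).round(4),"z",np.percentile(Q[:,2],[5,50,95]).round(3),"rect",np.round(r[0],1),np.round(r[1],1),round(r[2],1),"bright",np.percentile(img[uv[k,1],uv[k,0]].min(1),[50,90]))
E
```

```text
w2 2304 [ 0.4935 -0.34    0.0305] z [0.021 0.032 0.036] rect [ 494.7 -344.4] [ 36.2 158.8] 5.0 bright [184. 240.]
w2 2266 [ 0.4153 -0.3526  0.0305] z [0.021 0.032 0.036] rect [ 414.3 -357.1] [160.   36.2] 83.8 bright [186. 240.]
w3 1594 [ 0.4948 -0.3371  0.0297] z [0.019 0.031 0.036] rect [ 495.  -344.3] [ 36.1 159.7] 5.1 bright [190. 235.]
w3 1588 [ 0.4162 -0.3494  0.0296] z [0.019 0.031 0.036] rect [ 414.3 -356.4] [159.4  36. ] 84.2 bright [189. 235.]
```

```bash
cat >> h.py <<'E'
def tubes(f):
    P,uv=cloud(f); out=[]
    ok=(P[:,2]>.008)&(P[:,2]<.06)&(P[:,1]<-.21)&(P[:,1]>-.52)&(P[:,0]>.33)&(P[:,0]<.65)
    m=np.zeros((400,640),np.uint8); m[uv[ok,1],uv[ok,0]]=1
    n,lab=cv2.connectedComponents(m); L=lab[uv[:,1],uv[:,0]]
    for i in range(1,n):
        k=ok&(L==i)
        if k.sum()<300: continue
        c,(w,h),a=cv2.minAreaRect(P[k][:,:2].astype(np.float32)*1000)
        if w<h: a+=90
        out.append((np.array(c)/1000,np.deg2rad(a)%PI,max(w,h),min(w,h)))
    return [o for o in out if o[2]>80]
YAW=.025
ex=np.array([np.cos(YAW),np.sin(YAW)]); ey=np.array([-ex[1],ex[0]])
LANE={3:np.array([.553,-.1554]),2:np.array([.5515,-.0795]),1:np.array([.5497,-.0045])}
def pick(mid,a):
    "grip 14 mm from the middle, on the -y side"
    d=np.array([np.cos(a),np.sin(a)]); p=mid-.014*d; y=a-PI/2
    robot.grip(.65)
    robot.goto([*p,.10],down(y)); robot.move_straight([*p,.017],vel=.1,contact_N=15)
    robot.grip(0,40); st()
    robot.move_straight([*p,.20],vel=.2); st()
E
python3 - <<'E'
from h import *
print(*tubes(pickle.load(open("w4.pkl","rb"))),sep="\n")
pick(np.array([.4948,-.3443]),np.deg2rad(95.05))
look("w5")
q=robot.inverse_kinematics([*LANE[3],.2],down(PI/2+YAW)); print(q)
E
```

```text
(array([ 0.49472208, -0.34396094]), np.float64(1.6556845449292803), 159.76455688476562, 36.0859489440918)
(array([ 0.41416425, -0.35648761]), np.float64(1.4736222391498128), 160.70169067382812, 36.65170669555664)
t 7.8 tcp [ 0.4965 -0.3586  0.0178] rot [ 3.141e+00 -1.000e-03  8.800e-02] F [-0.5  0.6  4.9] op 0.336 j7 1.27
t 8.9 tcp [ 0.4955 -0.3574  0.1987] rot [-3.14e+00  2.00e-03  8.80e-02] F [-0.3  0.1 -1. ] op 0.335 j7 1.1
[-0.24959484  0.38325209  0.58506069  1.85177244 -0.25122417  0.9803925
  2.03903307]
```

```bash
cat >> h.py <<'E'
def place(lane):
    p=LANE[lane]-.0025*ex
    robot.goto([*p,.17],down(PI/2+YAW)); robot.move_straight([*p,.085],vel=.12)
    hit=robot.move_straight([*p,.0735],vel=.03,contact_N=6); print("hit",hit); st()
    robot.grip(.55); robot.move_straight([*p,.20],vel=.2); st()
E
python3 - <<'E'
from h import *
place(3)
p=LANE[3]+[-.05,-.03]
robot.goto([*p,.26],down(0)); f=look("w6")
E
```

```text
hit True
t 11.1 tcp [ 0.5508 -0.1554  0.0747] rot [ 3.141 -0.     1.595] F [-0.2  0.   4.1] op 0.337 j7 2.14
t 12.2 tcp [ 0.5497 -0.155   0.199 ] rot [-3.139e+00 -1.000e-03  1.596e+00] F [-1.1  0.1 -1. ] op 0.55 j7 2.04
```

View pics/w6.png

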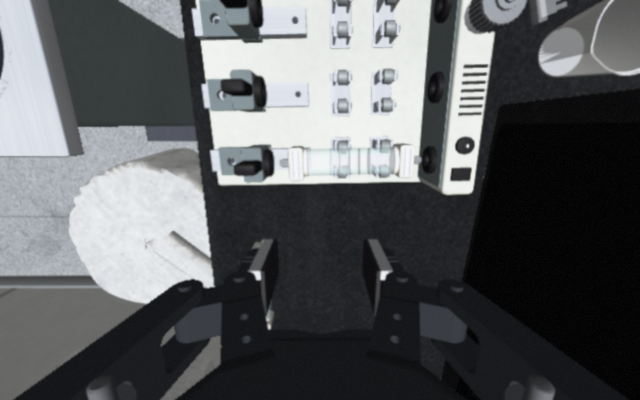

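The tube in lane 3 lies on its rollers (centre about (350,162)), in line with both cups, with gaps at both journals. Next I slide tailstock 3 home.

```bash
cat >> h.py <<'E'
def fin(f,lane):
    P,_=cloud(f); c=LANE[lane]
    k=(P[:,2]>.118)&(P[:,2]<.13)&(abs(P[:,1]-c[1]+.003)<.025)&(P[:,0]>.39)&(P[:,0]<.49)
    S=P[k][:,:2]; return (S.max(0)+S.min(0))/2
def slide(lane,f):
    p=fin(f,lane); print("fin",p,"rel",(p-LANE[lane])@ex)
    robot.grip(.55)
    robot.goto([*p,.17],down(PI/2+YAW)); robot.move_straight([*p,.110],vel=.1,contact_N=12)
    robot.grip(0,60); st()
    s=(-.088-(p-LANE[lane])@ex)
    q=p+ex*(s-.006); robot.move_straight([*q,.110],vel=.04,contact_N=25); st()
    q=p+ex*(s+.006); print("stop",robot.move_straight([*q,.110],vel=.015,contact_N=15)); st()
    robot.grip(.55); q=robot.sense()["tcp_pos"]; robot.move_straight([q[0],q[1],.20],vel=.2)
    st()
E
python3 - <<'E'
from h import *
f=pickle.load(open("w6.pkl","rb"))
for l in (1,2,3): print(l,(fin(f,l)-LANE[l])@ex)
slide(3,f)
E
```

```text
Traceback (most recent call last):
  File "h.py", line 74, in fin
    S=P[k][:,:2]; return (S.max(0)+S.min(0))/2
                          ~~~~~^^^
ValueError: zero-size array to reduction operation maximum which has no identity
```

```bash
python3 - <<'E'
from h import *
f=pickle.load(open("w6.pkl","rb"))
print(2,(fin(f,2)-LANE[2])@ex)
slide(3,f)
E
```

```text
2 -0.12786011352309004
fin [ 0.42932052 -0.15911201] rel -0.12373362644679736
t 16.2 tcp [ 0.4299 -0.1581  0.1107] rot [ 3.140e+00 -2.000e-03  1.596e+00] F [-1.2  3.8  4.8] op 0.128 j7 2.16
t 17.1 tcp [ 0.4593 -0.1575  0.1107] rot [ 3.141e+00 -2.000e-03  1.596e+00] F [-1.8  3.3  5.6] op 0.132 j7 2.15
stop True
t 17.8 tcp [ 0.4664 -0.1573  0.1107] rot [-3.136 -0.004  1.595] F [-1.5  1.7  4.6] op 0.13 j7 2.15
t 18.8 tcp [ 0.4652 -0.1566  0.1994] rot [-3.133 -0.005  1.596] F [-1.   0.6  0. ] op 0.553 j7 2.04
```

```bash
python3 - <<'E'
from h import *
f=look("w7"); c=-np.array(f["R"]).T@f["t"]; print(c)
e=pix(f,[.430,-.1585,.053])[0]; print(e)
u,v=int(e[0]),int(e[1]); u0=max(0,u-80);v0=max(0,v-60);print(u0,v0)
crop(f,"pics/w7c.png",u0,v0,min(640,u0+160),min(400,v0+120),5)
P,uv=cloud(f)
k=(P[:,2]>.118)&(P[:,2]<.13)&(abs(P[:,1]+.1585)<.025)&(P[:,0]<.5); S=P[k][:,:2]; print("fin",S.max(0),S.min(0))
E
```

```text
[ 0.39709038 -0.15983999  0.33107752]
[319.10831461 161.23749755]
239 101
fin [ 0.47607985 -0.15209912] [ 0.45455127 -0.16363403]
```

View pics/w7c.png

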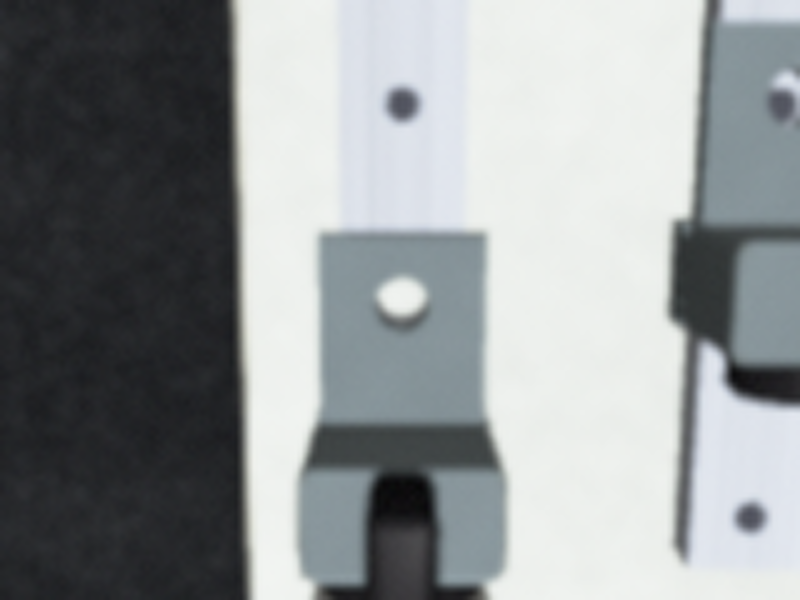

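```bash
python3 - <<'E'
from h import *
f=pickle.load(open("w7.pkl","rb")); print("hole",at_z(f,319.4,160.8,.053))
f=pickle.load(open("w1.pkl","rb")); P,_=cloud(f)
for y in (.253,.304,.353):
    k=(P[:,2]>.072)&(P[:,2]<.085)&(abs(P[:,1]-y)<.02)&(abs(P[:,0]-.396)<.02); S=P[k]; print("pin",len(S),(S.max(0)+S.min(0))/2,np.ptp(S,0))
k=(P[:,2]>.031)&(P[:,2]<.041)&(P[:,1]>.2)&(P[:,0]<.425); print(cv2.minAreaRect(P[k][:,:2].astype(np.float32)*1000))
E
```

```text
hole [ 0.42955687 -0.15821796  0.053     ]
pin 133 [0.39898403 0.25324138 0.07685526] [0.01358468 0.01519657 0.00905195]
pin 142 [0.39879581 0.30329666 0.07857004] [0.01441094 0.01370651 0.00523026]
pin 163 [0.39911544 0.3531159  0.07862655] [0.01478088 0.01421138 0.00567981]
((398.7232360839844, 303.7135009765625), (149.72579956054688, 36.19578552246094), 89.61016082763672)
```

```bash
cat >> h.py <<'E'
PIN={3:np.array([.399,.2533]),2:np.array([.399,.3034]),1:np.array([.399,.3532])}
W=down(PI/2+YAW)
def getpin(n):
    p=PIN[n]; robot.grip(.45); robot.goto([*p,.13],W); robot.move_straight([*p,.057],vel=.1,contact_N=12)
    robot.grip(0,60); st(); s=robot.sense()["tcp_pos"]
    off=np.array([p[0]-s[0],0,.060-s[2]])   # pin grip middle minus TCP
    robot.move_straight([*p,.205],vel=.2); print("off",off); return off
def setpin(h,off):
    x,y=h[0]-off[0],h[1]
    robot.goto([x,y,.205],W); robot.move_straight([x,y,.112-off[2]],vel=.1)
    s=robot.sense()["tcp_pos"]; x+=np.clip(x-s[0],-.002,.002); y+=np.clip(y-s[1],-.002,.002)
    robot.move_straight([x,y,.106-off[2]],vel=.03); st()
    r=robot.move_straight([x,y,.0765-off[2]],vel=.025,contact_N=12); s=robot.sense()["tcp_pos"]
    print("contact",r,"pin mid z",s[2]+off[2],"(want .077)"); st(); return r
E
python3 - <<'E'
from h import *
off=getpin(3)
setpin(np.array([.4296,-.1582]),off)
E
```

```text
t 21.9 tcp [0.3994 0.2536 0.0577] rot [ 3.141e+00 -1.000e-03  1.596e+00] F [-0.  -1.   6.3] op 0.152 j7 1.24
off [-0.00039087  0.          0.00231049]
t 25.8 tcp [ 0.4295 -0.1579  0.1036] rot [-3.141 -0.     1.596] F [-0.2  0.1  0.1] op 0.145 j7 2.35
contact False pin mid z 0.076965116294683 (want .077)
t 27.1 tcp [ 0.4301 -0.1582  0.0747] rot [ 3.14  -0.     1.596] F [1.6 0.  5.3] op 0.146 j7 2.41
```

Inserted first time. Next I release the pin, back off, and check for tube B.

```bash
python3 - <<'E'
from h import *
robot.grip(.45); s=robot.sense()["tcp_pos"]; robot.move_straight([s[0],s[1],.20],vel=.2); st()
look("w8")
robot.goto([.455,-.30,.27],down(0)); f=look("w9"); st(); T=tubes(f); print(*T,sep="\n")
P,_=cloud(f); c=LANE[3]
a=pickle.load(open("w8.pkl","rb"))["image"][100:340,180:460,::-1]; b=f["image"][0:400,180:600,::-1]
a=cv2.resize(a,None,fx=400/240,fy=400/240); cv2.imwrite("pics/w89.png",np.hstack([a,b])[:, :800])
E
```

```text
t 28.2 tcp [ 0.4282 -0.1573  0.1992] rot [-3.140e+00 -1.000e-03  1.596e+00] F [-0.3 -0.7 -0.7] op 0.453 j7 2.15
t 29.5 tcp [ 0.4549 -0.2992  0.2692] rot [-3.141e+00  1.000e-03  1.000e-03] F [ 0.3  0.4 -0.4] op 0.445 j7 0.91
(array([ 0.41388211, -0.35693497]), np.float64(1.4706605377015358), 159.8280487060547, 36.52031707763672)
```

View pics/w89.png

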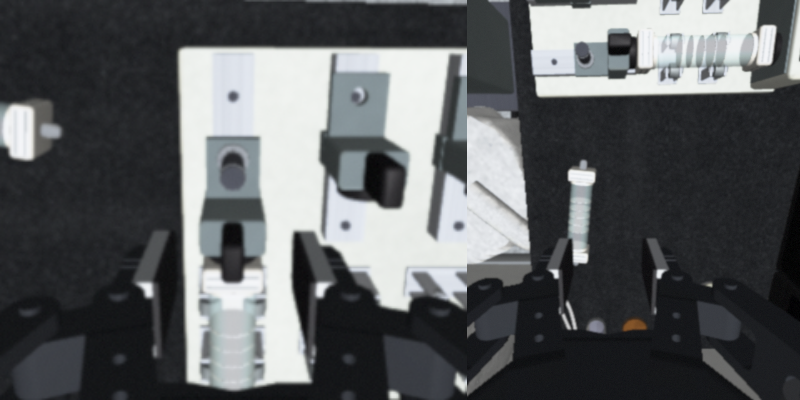

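Pin 3 is seated, with its collar on the foot; tailstock 3 is home and the tube is held. Tube B hasn't moved, so I load it into lane 2.

```bash
python3 - <<'E'
from h import *
f=pickle.load(open("w9.pkl","rb")); m,a,_,_=tubes(f)[0]
pick(m,a); op=robot.sense()["opening"]
if .3<op<.4:
    place(2)
    p=LANE[2]+[-.06,-.06]
    robot.goto([*p,.26],down(0)); f=look("w10")
    print([ (l,(fin(f,l)-LANE[l])@ex) for l in (2,)]); 
    print("tubes left on bench",tubes(f))
E
```

```text
t 31.9 tcp [ 0.4129 -0.3712  0.0178] rot [ 3.141e+00 -1.000e-03 -1.000e-01] F [-0.   0.4  6.2] op 0.331 j7 1.27
t 33.0 tcp [ 0.412  -0.37    0.1988] rot [-3.14e+00  2.00e-03 -1.00e-01] F [ 0.4  0.8 -3.5] op 0.338 j7 1.05
hit True
t 35.5 tcp [ 0.5493 -0.0794  0.0746] rot [ 3.141e+00 -1.000e-03  1.595e+00] F [-0.4 -0.5  5.7] op 0.334 j7 2.09
t 36.6 tcp [ 0.5482 -0.0792  0.199 ] rot [-3.139e+00 -1.000e-03  1.596e+00] F [-0.2 -0.3 -0.2] op 0.555 j7 1.96
[(2, np.float64(-0.1273500909544991))]
tubes left on bench []
```

View pics/w10.png

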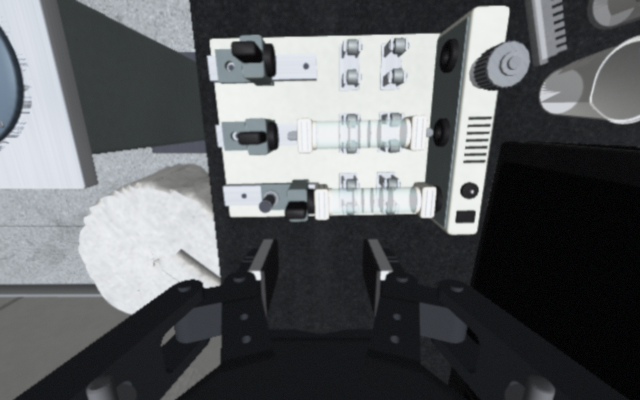

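```bash
python3 - <<'E'
from h import *
slide(2,pickle.load(open("w10.pkl","rb")))
f=look("w11"); p=fin(f,2); h=p-.0355*ex; print("fin",p,"rel",(p-LANE[2])@ex,"hole est",h)
img=cv2.cvtColor(f["image"],cv2.COLOR_RGB2GRAY); u,v=pix(f,[*h,.053])[0]; print(u,v)
w=img[int(v)-12:int(v)+13,int(u)-12:int(u)+13]; m=(w>150).astype(np.uint8); n,l,s,c=cv2.connectedComponentsWithStats(m)
for i in range(1,n): print(s[i],c[i], at_z(f,int(u)-12+c[i][0],int(v)-12+c[i][1],.05))
E
```

```text
fin [ 0.4242028  -0.08320718] rel -0.1273500909544991
t 40.4 tcp [ 0.4248 -0.0821  0.1107] rot [ 3.141e+00 -2.000e-03  1.596e+00] F [-0.9  3.1  5.1] op 0.126 j7 2.06
t 41.4 tcp [ 0.4577 -0.0814  0.1107] rot [ 3.141e+00 -2.000e-03  1.596e+00] F [-1.1  1.9  5.2] op 0.126 j7 2.07
stop True
t 42.0 tcp [ 0.4648 -0.0813  0.1107] rot [-3.136 -0.004  1.595] F [-1.1  0.8  5.6] op 0.129 j7 2.08
t 43.1 tcp [ 0.4634 -0.0808  0.1994] rot [-3.133 -0.004  1.596] F [ 0.1 -0.2 -0.6] op 0.55 j7 1.92
fin [ 0.46362161 -0.08174117] rel -0.0879069491909437 hole est [ 0.42813271 -0.08262857]
319.24643617860244 161.0641687551573
[ 7  6 12 10 84] [12.29761905 10.45238095] [ 0.42686362 -0.08260118  0.05      ]
```

```bash
python3 - <<'E'
from h import *
off=getpin(2)
r=setpin(np.array([.4278,-.0824]),off)
s=robot.sense()["tcp_pos"]
if s[2]+off[2]<.079:
    robot.grip(.45); robot.move_straight([s[0],s[1],.20],vel=.2); st(); look("w12")
E
```

```text
t 46.1 tcp [0.3994 0.3037 0.0577] rot [ 3.141e+00 -1.000e-03  1.596e+00] F [-1.6  0.2  5.8] op 0.142 j7 1.34
off [-0.00037757  0.          0.00230025]
t 49.9 tcp [ 0.4276 -0.0823  0.1036] rot [-3.141 -0.     1.596] F [-0.4  0.  -0.4] op 0.145 j7 2.27
contact False pin mid z 0.07695470170515194 (want .077)
t 51.2 tcp [ 0.4283 -0.0825  0.0747] rot [ 3.141 -0.     1.596] F [2.3 1.1 5.9] op 0.145 j7 2.34
t 52.3 tcp [ 0.4276 -0.0819  0.1993] rot [-3.140e+00 -1.000e-03  1.596e+00] F [ 0.  -0.3  0.1] op 0.45 j7 2.03
```

```bash
python3 - <<'E'
from h import *
# push empty lane 1's tailstock fully back
c=LANE[1]; y=lambda x: c[1]+(x-c[0])*ex[1]
robot.grip(0); robot.goto([.458,y(.458),.18],W); robot.move_straight([.458,y(.458),.112],vel=.1,contact_N=10); st()
print(robot.move_straight([.434,y(.434),.112],vel=.02,contact_N=8)); st()
s=robot.sense()["tcp_pos"]; robot.move_straight([s[0]+.006,s[1],.112]); robot.move_straight([s[0]+.006,s[1],.22],vel=.2)
robot.goto([.50,-.02,.32],down(-PI/2)); f=look("w13"); t=look("top2","top"); st()
for g in (f,t):
    P,_=cloud(g); d=np.hypot(P[:,0]-.6428,P[:,1]+.0239); 
    for r in (.04,.06,.08,.1,.12):
        k=(d<r)&(d>.025)&(P[:,2]>.115); print(r,k.sum(), P[k][P[k][:,2].argmax()].round(3) if k.any() else "")
k=lambda P:P[(P[:,2]>.139)&(P[:,2]<.15)&(np.hypot(P[:,0]-.6428,P[:,1]+.0239)<.03)]
S=k(cloud(f)[0]); print("nut",(S.max(0)+S.min(0))/2,np.ptp(S,0)); 
print("fin1",(fin(f,1)-LANE[1])@ex)
a=cv2.resize(pickle.load(open("w12.pkl","rb"))["image"][60:340,150:490],(400,330)); b=cv2.resize(f["image"],(400,250)); 
cv2.imwrite("pics/c1.png",np.vstack([np.hstack([a,np.vstack([b,np.zeros((80,400,3),np.uint8)])]),cv2.resize(t["image"][0:270],(800,270*800//640))[:270]])[:,:,::-1])
E
```

```text
t 54.1 tcp [ 0.4583 -0.0072  0.1124] rot [ 3.141 -0.     1.595] F [-0.5 -1.7  0.8] op 0.003 j7 2.09
True
t 55.1 tcp [ 0.4383 -0.0073  0.1123] rot [3.137e+00 1.000e-03 1.595e+00] F [ 0.1 -1.3  0.2] op 0.002 j7 2.08
t 58.8 tcp [ 0.4999 -0.02    0.3199] rot [ 3.141 -0.    -1.571] F [-0.4 -0.1  0. ] op -0.003 j7 -1.41
0.04 0 
0.06 0 
0.08 0 
0.1 0 
0.12 6 [ 0.646 -0.134  0.117]
0.04 2 [ 0.635 -0.05   0.118]
0.06 5 [ 0.64  -0.08   0.119]
0.08 9 [ 0.64  -0.08   0.119]
0.1 11 [ 0.64  -0.08   0.119]
0.12 236 [0.527 0.006 0.653]
nut [ 0.64480589 -0.02356809  0.14456317] [0.03421969 0.03429737 0.01080952]
fin1 -0.1259031747072708
```

View pics/c1.png

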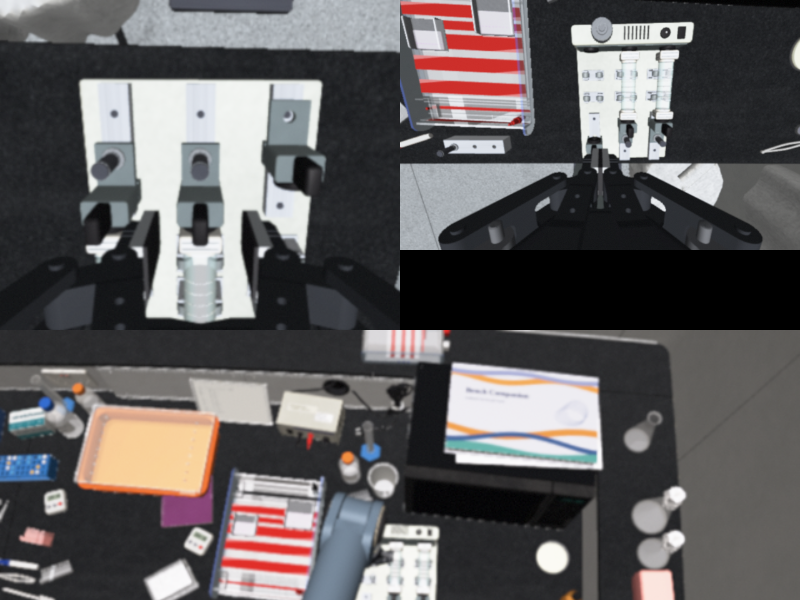

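Both tubes are locked in with collars down, lane 1's tailstock is back, and no third tube shows on the bench. Next, the clutch nut.

```bash
python3 - <<'E'
from h import *
N=np.array([.6438,-.0237]); y0=1.95
robot.grip(.65)
robot.goto([*N,.22],W); robot.goto([*N,.20],down(y0)); st()
robot.move_straight([*N,.129],vel=.1,contact_N=12)
robot.grip(0,50); st(); c=robot.sense()["tcp_pos"]
y=y0;z=c[2]; hist=[]
for i in range(12):
    y-=.375; z-=.0003
    try: robot.move_straight([c[0],c[1],z],vel=.05,attitude=down(y))
    except robot.IKError as e: print("IK",e); break
    s=robot.sense(); hist.append((round(y,2),s["tcp_rot"][2].round(3),s["torque"][2].round(2),s["wrist_force"].round(1).tolist(),s["joint_pos"][6].round(2)))
    if abs(s["torque"][2])>1.2 or s["joint_pos"][6]<-2.5: break
print(*hist,sep="\n"); st()
E
```

```text
t 61.9 tcp [ 0.6436 -0.0231  0.1996] rot [-3.141e+00 -1.000e-03  1.948e+00] F [1.1 1.1 0.4] op 0.648 j7 1.31
t 63.1 tcp [ 0.644  -0.0227  0.1302] rot [ 3.140e+00 -1.000e-03  1.951e+00] F [-2.6  2.2  5.9] op 0.381 j7 1.26
(1.57, np.float64(1.577), np.float64(-0.02), [-1.5, 1.7, 0.8], np.float64(0.93))
(1.2, np.float64(1.203), np.float64(-0.09), [-1.4, 3.5, 1.5], np.float64(0.6))
(0.82, np.float64(0.828), np.float64(-0.01), [0.3, 4.1, 0.6], np.float64(0.27))
(0.45, np.float64(0.453), np.float64(-0.05), [1.1, 5.1, -1.4], np.float64(-0.06))
(0.07, np.float64(0.078), np.float64(-0.03), [2.4, 5.4, -1.6], np.float64(-0.39))
(-0.3, np.float64(-0.297), np.float64(-0.04), [3.1, 4.2, -1.2], np.float64(-0.71))
(-0.68, np.float64(-0.672), np.float64(-0.04), [2.8, 5.0, -1.7], np.float64(-1.04))
(-1.05, np.float64(-1.047), np.float64(-0.06), [3.6, 4.2, -1.5], np.float64(-1.36))
(-1.43, np.float64(-1.422), np.float64(-0.07), [3.6, 3.7, -1.9], np.float64(-1.69))
(-1.8, np.float64(-1.793), np.float64(0.55), [4.8, 3.1, -1.4], np.float64(-2.01))
(-2.17, np.float64(-2.165), np.float64(0.87), [-8.5, 6.5, 7.2], np.float64(-2.33))
(-2.55, np.float64(-2.543), np.float64(0.72), [-1.2, 5.4, 3.1], np.float64(-2.63))
t 69.4 tcp [ 0.6438 -0.0212  0.127 ] rot [ 3.140e+00 -1.000e-03 -2.543e+00] F [-1.2  5.4  3.1] op 0.382 j7 -2.63
```

```bash
python3 - <<'E'
from h import *
robot.grip(.65); s=robot.sense()["tcp_pos"]; robot.move_straight([s[0],s[1],.22],vel=.2)
robot.goto([.50,-.02,.32],down(-PI/2)); f=look("w14")
P,uv=cloud(f); top=lambda g:(lambda S:np.percentile(S[:,2],[50,90]).round(4))((lambda P:P[(P[:,2]>.12)&(np.hypot(P[:,0]-.6445,P[:,1]+.0236)<.012)])(cloud(g)[0]))
print("nut top before",top(pickle.load(open("w13.pkl","rb"))),"after",top(f))
robot.goto([.46,-.14,.32],down(0)); f=look("w15"); print([(l,((fin(f,l)-LANE[l])@ex).round(4)) for l in (1,2,3)])
robot.goto([.44,.28,.30],down(0)); t=look("top3","top"); st()
crop(t,"pics/top3c.png",270,145,470,260,4)
cv2.imwrite("pics/c2.png",np.vstack([cv2.resize(f["image"][:240,150:550],(800,480),interpolation=cv2.INTER_CUBIC)])[:,:,::-1])
E
```

```text
nut top before [0.1454 0.1491] after [0.1425 0.1491]
[(1, np.float64(-0.1329)), (2, np.float64(-0.0874)), (3, np.float64(-0.0875))]
t 74.5 tcp [0.4409 0.2786 0.2999] rot [ 3.141e+00 -0.000e+00 -3.000e-03] F [ 0.2 -1.  -0.4] op 0.653 j7 -0.83
```

View pics/c2.png

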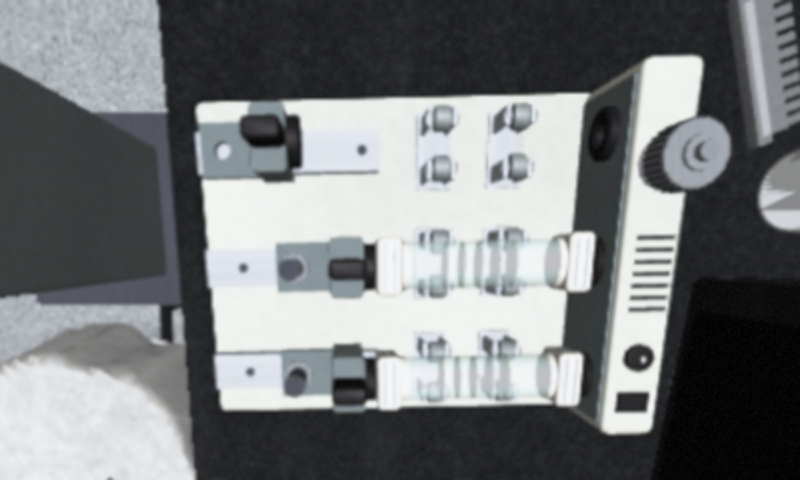

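View pics/top3c.png

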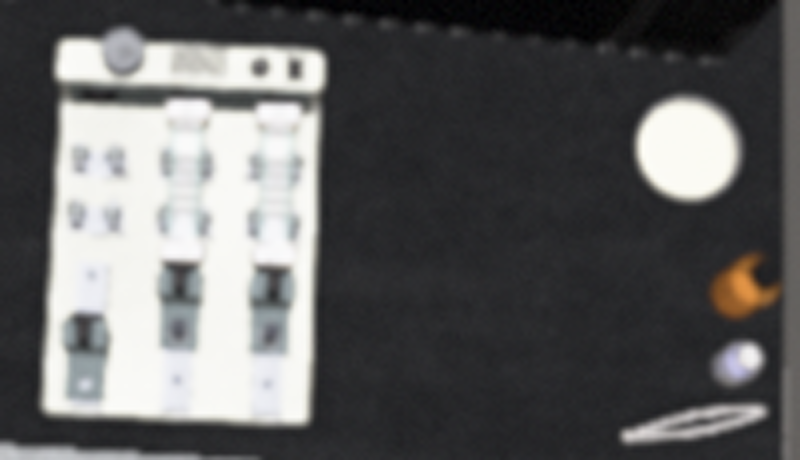

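Both tubes are held, pins down and lane 1 back. The bottles are at the same pixels as at the start, (742,290) and (738,362). Handing in.

```bash
python3 -c "
from plant import robot
robot.close_job()"
```

```text
the job is handed in; nothing more can be done
```

The job is finished and handed in at about 75 s. The bench held only two tubes; I laid them in lanes 3 and 2, slid each tailstock home and locked it with a pin. I pushed empty lane 1's tailstock fully back, then screwed the clutch nut down clockwise.

**Last checks:**
- **Tailstocks:** lanes 2 and 3 read −87.4 and −87.5 mm from their lane centres, where home is −88 mm. Lane 1 reads −133 mm, where fully back is −134 mm.
- **Pins:** both went in without snagging. The grip middles ended at 77.0 mm, which puts the collars on the feet.
- **Nut:** it turned freely for about 3.4–3.7 rad, then the torque rose to 0.55–0.87 N m and the jaws slipped on it, so it is at its stop. Its top dropped about 2.9 mm, which fits that turn.
- **Bottles:** both are at the same pixels in the top view as at the start.

One reading disagreed. Just after I pushed lane 1's tailstock back, a view partly blocked by the fingers put it at −126 mm. The later clear view gave −133 mm, which matches where the push stopped. I saw no tube knocked aside during the run.

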